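Roll the lamp dimmer's thumbwheel to full

TASK

Two small control boxes stand on the bench, each with an edge thumbwheel showing through a slot in its top. On the box with the wide wheel, which dims the lamp, roll the wheel's top away from the robot, towards the tall end of the row of growing bars, until it is at its stop (lamp fully up). Leave the other box's thin wheel set as it is.

Things in the scene. Friction and masses are not known exactly. Their poses are not given: they have to be found in the camera images.
- lamp_dimmer: Box to operate: white plastic, 110 x 74 x 45 mm (x, y, z), fixed, with a wide black knurled wheel. Origin: centre of its underside on the bench. x runs along the slot, within 25 degrees of straight away from the robot; z up. The flat top is 45 mm up; its central slot is 42 mm (x) by 22 mm (y). A row of raised bars left of the slot (+y) grows towards +x. Boxes may have swapped places.
- lamp_wheel_top (a point): Uppermost point of the wide wheel when not pressed: 55 mm above the bench, 10 mm proud of the panel, over the box's origin; does not turn with the wheel; axes as lamp_dimmer. Wheel: radius 24 mm, 18 mm wide, axle along y. The axle is sprung: pressed on top it yields from about 3 N and bottoms 3 mm lower at about 7.5 N, and comes up again when released.
- lamp_wheel (a joint): Wide wheel's angle (rad), 0 (dim) to 1.2 (full, hard stop); grows as its top rolls to the box's +x; starts at 0 to 0.35. A white index bar on the rim is uppermost at 0.6, on the robot's side below that. Rim friction about 1 N, stays where left; driven by a fingertip pressed on top and dragged along x, 24 mm of rim per rad, in one or more strokes.
- fan_wheel_index (a point): White index bar on the rim (radius 24 mm) of the thin wheel, 7 mm wide, of the other, else identical white box, to be left alone. It moves when that wheel is turned or pressed.

How it is judged:
At the end, for the whole second after the job is handed in: The wide wheel stands still within 10 degrees of its fully-up stop (at least 1.02 of 1.2 rad), and the thin wheel's index bar is within 5 mm of where it was (value of joint lamp_wheel above 1.02 rad and velocity of joint lamp_wheel between -0.1 and 0.1 rad/s and distance of fan_wheel_index from where it was at the start of the episode below 0.005 m); the robot touches nothing.
It fails at once if the thin wheel is turned (its index bar moves more than 8 mm) (distance of fan_wheel_index from where it was at the start of the episode above 0.008 m).
It also fails if it takes over 40 s, if anything falls off the work surface, if the arm or the gripper's body presses on something with over 40 N, if the wrist force passes 120 N, or if a joint passes its speed limit or range.

ROBOT

A 6-joint arm with a two-finger parallel gripper is mounted at the origin on a cart in front of the work surface, level with it; the furniture and walls round the work are solid. World frame = base frame: x ahead of the robot, y to its left, z up, the work surface at z = 0. Lengths are in m, angles in rad, forces in N, time in s.
With the tool pointing down it reaches from about 0.35 to 0.975 m from the base axis. Payload 17.4 kg.
Tool frame: the origin (TCP) lies on the centre line of the jaws, within the pads' length; the fingertips stand 25 mm ahead of it and the grasp point (between the pads) lies 6 mm ahead of it (env.tip_extent is the distance from the TCP to the fingertips, in m); z points along the fingers, y is the line along which they close (so a half turn about z gives the same grasp; the last joint's range is limited). The gripper opens to 85 mm and grips with 20 to 120 N. Pads are 22 mm wide; open, the fingers measure 114 mm over their backs; the gripper's body (76 mm by 85 mm) begins 54 mm behind the grasp point. The pads swing forward as they close: fully open they stand 13 mm farther back than shut.
Start: joints at [-1.243, 0.116, 1.442, -0, 1.584, -0.038], TCP at [0.241, -0.63, 0.256] pointing down, gripper open.
Joint ranges: [-2.83, 2.83], [-0.83, 2.19], [0.07, 2.5], [-1.14, 4.28], [0.01, 3], [-2.97, 2.97]. Speed limits (rad/s): [1.89, 1.89, 2.22, 3.14, 3.14, 3.14].

INTERFACE

Orientations are given as a rotation vector (axis times angle).
In Python, from station import env, eyes, close_job gives the robot as it stands.
- The arm moves only by the tool drive_tool, never from a script. Its argument "commands" is a list of rows, each a list of 3 entries, a list of its own where there are three numbers: the shift along the tool's x, y, z in mm, then the turn, a rotation vector about the tool's x, y, z in degrees, then the closure, from -1 (fully open) to 1 (shut). In form: [[[tx, ty, tz], [ax, ay, az], grip], ...]. A call has 1 to 8 rows; each row shifts and turns the commanded pose from where the row before left it, along the tool's axes as they then stand; what a row does not reach is not made up. A row lasts 1/10 s, in which the tool goes at most 50 mm and 8.59 degrees, less where a joint would pass 70% of its speed; a pose out of reach is approached as far as the arm can. A call with a gripper value outside its range is refused whole. The fingers move at their own pace and stop on an object; "squeeze" is the grip in N (left out, the last holds). Time passes only in rows, so rows that do not move let the fingers close. It gives the time, the measured TCP pose, the force, the opening and the grip force at its end, in the units of the state.
- env.state(): the state, without advancing time (a new reading comes with each control period).
- eyes.read_camera(name): name is "scene" or "top" or "wrist"; returns a dict with "img" (384x512x3 uint8, red, green, blue), "range_z" (384x512 float32, m along the optical axis (not along the pixel's ray), 0 where there is no reading), "fx", "fy", "cx", "cy" (pixels), "k1" (the pictures are not rectified: a ray, as slopes to the right and down, at radius r is drawn at 1 + k1 r^2 times it, then the intrinsics apply), "xyz" and "rotation" of the camera in the world. Camera axes: x right, y down, z forward; pixel columns grow to the right and rows downward; lengths in m; the calibration is good to about 2 mm. A picture is of the moment at which its call begins.
- close_job(): hands the job in; it is judged then, once.
The state is a dict: "time": time; "joint_pos": joint angles; "joint_vel": joint speeds; "joint_torque": joint torques, N m; "position": TCP position; "tool_rot": TCP orientation; "contact_force": force on the tool from outside, world axes, zero at the start; "moment": the same for the moment, N m; "grip_width": finger opening in m; "finger_force": force on a finger pad.
Only numpy, scipy, OpenCV 4.12 (cv2) and the standard library are available. Lean on these libraries where they do the work, as an engineer would, in place of code of your own. Each camera call takes 0.05 s, during which the arm holds its last target. There are 200 camera calls.

## Working session

There is one attempt and no reset: what is moved stays moved. The work goes in short steps, Python scripts to look and compute and a tool call to move; the robot and the scene stay as the last step left them, time stands still between calls to the robot, and variables do not carry over. Pictures are saved under pics/ and viewed, at most 10 in all, crops included, and the job is handed in when it is done.

Besides the shell and the picture viewer there is one more tool, called after "Emit:" in YAML: its name, and indented under it one key for each argument. drive_tool: Moves the arm, as the interface text tells. Its arguments: {"type":"object","properties":{"commands":{"type":"array"},"squeeze":{"type":"number"}},"required":["commands"]}

```bash
mkdir -p pics
python3 - <<'E'
from station import env, eyes
import cv2,numpy as np
for n in ("top","scene"):
    c=eyes.read_camera(n); np.save(n+'.npy',c,allow_pickle=True)
    cv2.imwrite(f'pics/{n}.png',c['img'][:,:,::-1])
    print(n,c['xyz'],c['rotation'],c['fx'],c['cx'],c['cy'],c['k1'])
s=env.state();print(s['time'],s['position'],s['tool_rot'],env.tip_extent)
E
```

```text
top [ 0.35098143 -0.026789    0.98119026] [-2.15910453  2.18617694 -0.17119788] 417.70142453353543 256.2128138604398 192.78406570058465 -0.14583497684634947
scene [0.04324735 0.5494831  0.74273323] [-0.84588164  2.51934469 -1.1104392 ] 438.3012113888077 257.7489980926442 186.98734765825995 -0.14530423069412116
0.1 [ 0.24140316 -0.63021596  0.25565261] [-3.08821514e+00 -5.71219694e-01  1.95593084e-04] 0.025
```

View pics/top.png

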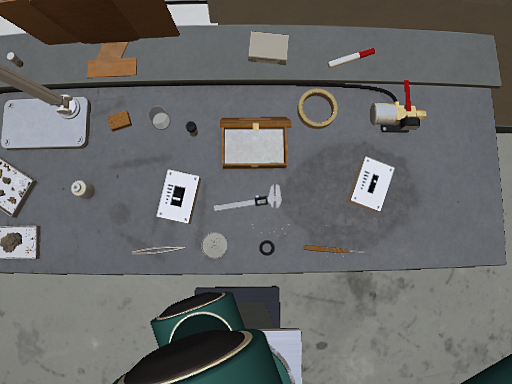

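The wide-wheel box is at about (178,196) and the thin-wheel box at about (373,183). The lamp stands at far left. Next I'll measure the pose of the wide-wheel box.

```bash
cat > h.py <<'E'
import numpy as np,cv2
from scipy.spatial.transform import Rotation as R
def cast(c,uv,z):
    K=np.array([[c['fx'],0,c['cx']],[0,c['fy'],c['cy']],[0,0,1.]])
    p=cv2.undistortPoints(np.float64(uv).reshape(-1,1,2),K,np.array([c['k1'],0,0,0.]))[:,0]
    d=np.c_[p,np.ones(len(p))]@R.from_rotvec(c['rotation']).as_matrix().T if np.size(c['rotation'])==3 else np.c_[p,np.ones(len(p))]@np.array(c['rotation']).T
    o=np.array(c['xyz']); return o+d*((z-o[2])/d[:,2:])
def project(c,P):
    Rm=R.from_rotvec(c['rotation']).as_matrix(); q=(np.atleast_2d(P)-c['xyz'])@Rm
    s=q[:,:2]/q[:,2:]; s=s*(1+c['k1']*(s**2).sum(1,keepdims=True))
    return s*[c['fx'],c['fy']]+[c['cx'],c['cy']]
E
python3 - <<'E'
from h import *
for n in('top','scene'):
    c=np.load(n+'.npy',allow_pickle=True).item(); im=c['img']
    g=im.min(2); m=(g>185).astype(np.uint8)
    for k in cv2.findContours(m,0,1)[0]:
        a=cv2.contourArea(k)
        if a<600: continue
        r=cv2.minAreaRect(k); print(n,r,a)
        b=cast(c,cv2.boxPoints(r),.045); print(b[:,:2].round(4), b.mean(0).round(4))
    # depth height at wheel areas
c=np.load('top.npy',allow_pickle=True).item()
a=cv2.resize(c['img'][150:240,140:220],None,fx=5,fy=5,interpolation=2)
b=cv2.resize(c['img'][140:230,330:410],None,fx=5,fy=5,interpolation=2)
cv2.imwrite('pics/z.png',np.hstack([a,b])[:,:,::-1])
E
```

```text
top ((177.64356994628906, 195.93563842773438), (32.3154182434082, 48.23713302612305), 12.72435474395752) 1474.0
[[0.4176 0.1659]
 [0.5246 0.1431]
 [0.5074 0.0711]
 [0.401  0.0947]] [0.4627 0.1187 0.045 ]
top ((5.982830047607422, 186.02789306640625), (37.47296905517578, 39.11077117919922), 31.607500076293945) 656.5
[[0.4743 0.6011]
 [0.5539 0.5513]
 [0.5051 0.4644]
 [0.4272 0.5127]] [0.4901 0.5324 0.045 ]
top ((372.44775390625, 183.65289306640625), (31.321866989135742, 46.324974060058594), 18.853158950805664) 1346.0
[[ 0.4475 -0.2737]
 [ 0.5498 -0.3141]
 [ 0.5256 -0.3846]
 [ 0.4233 -0.3427]] [ 0.4865 -0.3287  0.045 ]
top ((191.99998474121094, 13.999998092651367), (49.99999237060547, 19.999996185302734), -0.0) 705.0
[[0.8859 0.1535]
 [0.9418 0.1557]
 [0.9393 0.0314]
 [0.8837 0.0309]] [0.9127 0.0929 0.045 ]
scene ((388.9615173339844, 353.80767822265625), (82.37298583984375, 46.872169494628906), 33.6900634765625) 1781.5
[[0.1427 0.1853]
 [0.1427 0.0897]
 [0.0011 0.1024]
 [0.0097 0.1917]] [0.074  0.1423 0.045 ]
scene ((35.40510177612305, 320.2510986328125), (75.02883911132812, 132.05809020996094), 32.5248908996582) 5172.5
[[0.6514 0.6141]
 [0.7722 0.37  ]
 [0.5782 0.3475]
 [0.4963 0.5727]] [0.6245 0.4761 0.045 ]
scene ((223.75001525878906, 243.25001525878906), (50.91168212890625, 33.23401641845703), 45.0) 1397.0
[[0.5206 0.1472]
 [0.5264 0.0649]
 [0.3999 0.0981]
 [0.4003 0.1729]] [0.4618 0.1208 0.045 ]
scene ((232.95901489257812, 181.95083618164062), (20.870014190673828, 44.30076599121094), 50.19443130493164) 722.5
[[ 0.5969  0.0136]
 [ 0.5991 -0.1181]
 [ 0.5344 -0.0891]
 [ 0.5365  0.0355]] [ 0.5667 -0.0395  0.045 ]
scene ((323.91802978515625, 137.59835815429688), (42.12413787841797, 20.741973876953125), 39.80556869506836) 623.0
[[ 0.5481 -0.3086]
 [ 0.5608 -0.3991]
 [ 0.423  -0.3403]
 [ 0.4175 -0.259 ]] [ 0.4874 -0.3267  0.045 ]
```

View pics/z.png

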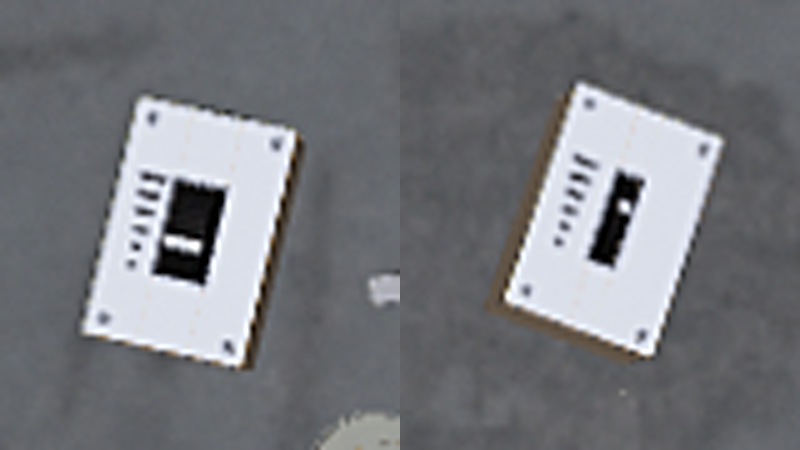

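View pics/scene.png

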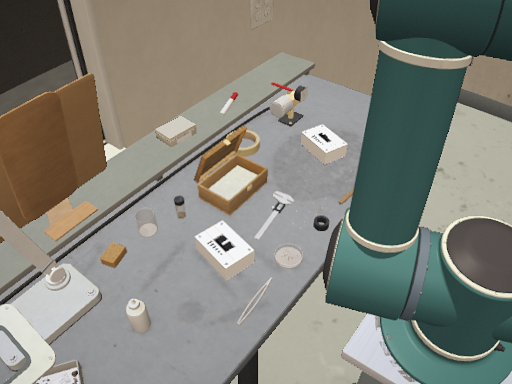

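The crop shows the wide black wheel on the left box, its index on the robot side. The bars grow towards the top of the picture (+x). Box centre is about (0.4625, 0.119), yaw −12.2°. I'll turn the tool first, closing the fingers as it turns.

Emit:
drive_tool:
  commands:
    - [[0,0,0],[0,0,8.4],1]
    - [[0,0,0],[0,0,8.4],1]
    - [[0,0,0],[0,0,8.4],1]
    - [[0,0,0],[0,0,8.1],1]
    - [[0,0,0],[0,0,0],1]
  squeeze: 30

```text
time: 0.6
position: [0.2414, -0.6303, 0.2559]
tool_rot: [-3.122, 0.342, 0.0]
contact_force: [-1.1, -0.1, 0.4]
grip_width: 0.0124
finger_force: 0.0
```

```bash
cat >> h.py <<'E'
BOX=np.array([.4625,.119]); YAW=np.radians(-12.2)
def plan(s,bx,by,z):
    "tool-frame shift (mm) to put the TCP at box coords bx,by (m), height z; box coords now; yaw error"
    T=R.from_rotvec(s['tool_rot']).as_matrix(); p=np.array(s['position'])
    B=np.array([[np.cos(YAW),-np.sin(YAW)],[np.sin(YAW),np.cos(YAW)]])
    t=np.r_[BOX+B@[bx,by],z]
    print('shift',(T.T@(t-p)*1e3).round(1),'box mm',(B.T@(p[:2]-BOX)*1e3).round(1),'z',p[2].round(4),'yawerr',np.degrees(np.arctan2(T[1,0],T[0,0])-YAW).round(2),'down',T[2].round(3))
    print('t',s['time'],'F',np.round(s['contact_force'],2),'w',s['grip_width'])
E
python3 -c "
from station import env
from h import *
plan(env.state(),-.008,0,.13)"
```

```text
shift [  45.9 -779.2  126.3] box mm [ -57.8 -779.1] z 0.2559 yawerr -0.29 down [-0.    -0.001 -1.   ]
t 0.6 F [-1.06 -0.1   0.39] w 0.01242439878619405
```

Emit:
drive_tool:
  commands:
    - [[3,-44,0],[0,0,0],1]
    - [[3,-44,0],[0,0,0],1]
    - [[3,-44,0],[0,0,0],1]
    - [[3,-44,0],[0,0,0],1]
    - [[3,-44,0],[0,0,0],1]
    - [[3,-44,0],[0,0,0],1]
    - [[3,-44,0],[0,0,0],1]
    - [[3,-44,0],[0,0,0],1]

```text
time: 1.4
position: [0.3401, -0.2899, 0.2562]
tool_rot: [3.124, -0.33, 0.0]
contact_force: [-0.3, 0.3, 0.7]
grip_width: -0.0003
finger_force: 0.0
```

Emit:
drive_tool:
  commands:
    - [[3,-44,0],[0,0,0],1]
    - [[3,-44,0],[0,0,0],1]
    - [[3,-44,0],[0,0,0],1]
    - [[3,-44,0],[0,0,0],1]
    - [[3,-44,10],[0,0,0],1]
    - [[3,-44,15],[0,0,0],1]
    - [[3,-44,20],[0,0,0],1]
    - [[0,0,0],[0,0,0],1]

```text
time: 2.2
position: [0.4262, 0.0089, 0.2086]
tool_rot: [-3.124, 0.322, 0.005]
contact_force: [0.9, -0.5, 0.3]
grip_width: -0.0001
finger_force: 0.0
```

```bash
python3 -c "
from station import env,eyes
from h import *
plan(env.state(),-.008,0,.10)
c=eyes.read_camera('wrist');np.save('wrist.npy',c,allow_pickle=True);cv2.imwrite('pics/w1.png',c['img'][:,:,::-1]);print(c['xyz'],c['rotation'])"
```

```text
shift [   5.5 -115.2  108.7] box mm [ -12.3 -115.3] z 0.2086 yawerr 0.45 down [-0.004 -0.    -1.   ]
t 2.2 F [ 0.88 -0.52  0.28] w -0.00013679400670617048
[ 0.50766677 -0.00773057  0.32522991] [ 1.83256109 -2.25525271 -0.38204565]
```

View pics/w1.png

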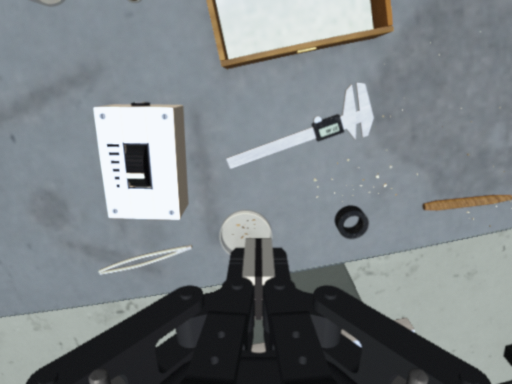

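The wrist view shows the box top with corners near (94,107), (170,107), (181,219) and (108,218), the wheel at (138,166), and the index bar at (136,176). I'll refine the box pose from this view and plan the approach.

```bash
python3 -c "
from station import env
from h import *
c=np.load('wrist.npy',allow_pickle=True).item();g=c['img'].min(2)
m=(g>200).astype(np.uint8);m[:,200:]=0;m[235:]=0
k=max(cv2.findContours(m,0,1)[0],key=cv2.contourArea);r=cv2.minAreaRect(k);b=cast(c,cv2.boxPoints(r),.045)
print(r,b.round(4)[:,:2],b.mean(0).round(4))
for i in range(4):d=b[(i+1)%4]-b[i];print(np.degrees(np.arctan2(d[1],d[0])).round(1),np.linalg.norm(d).round(4))
"
```

```text
((136.4046630859375, 162.97470092773438), (117.02166748046875, 78.78377532958984), 86.42366790771484) [[0.5213 0.1423]
 [0.5092 0.0702]
 [0.3986 0.096 ]
 [0.4096 0.1784]] [0.4597 0.1217 0.045 ]
-99.5 0.0731
166.9 0.1136
82.4 0.0831
-17.9 0.1173
```

Emit:
drive_tool:
  commands:
    - [[2,-40,25],[0,0,0],1]
    - [[2,-40,25],[0,0,0],1]
    - [[1,-35,30],[0,0,0],1]
    - [[0,0,10],[0,0,0],1]
    - [[0,0,0],[0,0,0],1]

```text
time: 2.75
position: [0.4555, 0.1153, 0.1202]
tool_rot: [3.123, -0.333, -0.004]
contact_force: [-2.0, -1.0, 0.7]
grip_width: -0.0002
finger_force: 0.0
```

```bash
python3 -c "
from station import env
from h import *
plan(env.state(),-.008,0,.082)"
```

```text
shift [-1.8 -5.1 38.2] box mm [-6.1 -5.1] z 0.1202 yawerr 0.01 down [-0.002  0.001 -1.   ]
t 2.75 F [-2.03 -0.97  0.7 ] w -0.00018512369551989188
```

Emit:
drive_tool:
  commands:
    - [[-2,-5,15],[0,0,0],1]
    - [[0,0,15],[0,0,0],1]
    - [[0,0,6],[0,0,0],1]
    - [[0,0,0],[0,0,0],1]
    - [[0,0,0],[0,0,0],1]

```text
time: 3.25
position: [0.4552, 0.1211, 0.0856]
tool_rot: [-3.123, 0.338, -0.0]
contact_force: [0.2, -0.3, -0.0]
grip_width: 0.0
finger_force: 0.0
```

Emit:
drive_tool:
  commands:
    - [[0,0,3],[0,0,0],1]
    - [[0,0,0],[0,0,0],1]
    - [[0,0,0],[0,0,0],1]

```text
time: 3.55
position: [0.4551, 0.1214, 0.0825]
tool_rot: [-3.123, 0.338, -0.0]
contact_force: [0.5, 0.6, 0.3]
grip_width: 0.0
finger_force: 0.0
```

Emit:
drive_tool:
  commands:
    - [[0,0,1],[0,0,0],1]
    - [[0,0,0],[0,0,0],1]
    - [[0,0,0],[0,0,0],1]

```text
time: 3.85
position: [0.455, 0.1214, 0.0813]
tool_rot: [-3.123, 0.338, 0.0]
contact_force: [0.1, -0.5, -0.9]
grip_width: -0.0002
finger_force: 0.0
```

```bash
python3 -c "
from station import env
from h import *
plan(env.state(),.008,0,.078)"
```

```text
shift [15.8  0.7  3.3] box mm [-7.8  0.8] z 0.0813 yawerr -0.14 down [-0. -0. -1.]
t 3.85 F [ 0.08 -0.46 -0.89] w -0.0001664986828346141
```

Emit:
drive_tool:
  commands:
    - [[0,0,2.5],[0,0,0],1]
    - [[0,0,0],[0,0,0],1]
    - [[0,0,0],[0,0,0],1]

```text
time: 4.15
position: [0.4552, 0.1214, 0.079]
tool_rot: [-3.123, 0.338, -0.001]
contact_force: [0.5, 0.5, 4.2]
grip_width: -0.0002
finger_force: 1.8
```

Emit:
drive_tool:
  commands:
    - [[0,0,1],[0,0,0],1]
    - [[0,0,0],[0,0,0],1]
    - [[0,0,0],[0,0,0],1]

```text
time: 4.45
position: [0.4552, 0.1214, 0.078]
tool_rot: [-3.123, 0.338, -0.001]
contact_force: [-1.0, 0.7, 5.6]
grip_width: -0.0003
finger_force: 2.6
```

Contact is at 5.6 N, pressed about 2 mm as expected. Now I'll drag.

Emit:
drive_tool:
  commands:
    - [[3,0,0],[0,0,0],1]
    - [[3,0,0],[0,0,0],1]
    - [[3,0,0],[0,0,0],1]
    - [[3,0,0],[0,0,0],1]
    - [[3,0,0],[0,0,0],1]
    - [[1,0,0],[0,0,0],1]
    - [[0,0,0],[0,0,0],1]

```text
time: 5.15
position: [0.4709, 0.1179, 0.0779]
tool_rot: [3.123, -0.338, 0.0]
contact_force: [1.3, -0.2, 4.5]
grip_width: -0.0002
finger_force: 2.5
```

Emit:
drive_tool:
  commands:
    - [[0,0,-15],[0,0,0],1]
    - [[-16,0,0],[0,0,0],1]
    - [[0,0,10],[0,0,0],1]
    - [[0,0,5],[0,0,0],1]
    - [[0,0,0],[0,0,0],1]
    - [[0,0,0],[0,0,0],1]

```text
time: 5.75
position: [0.4554, 0.1214, 0.0778]
tool_rot: [-3.123, 0.338, 0.0]
contact_force: [-1.6, 0.5, 6.5]
grip_width: -0.0001
finger_force: 2.8
```

Emit:
drive_tool:
  commands:
    - [[3,0,0],[0,0,0],1]
    - [[3,0,0],[0,0,0],1]
    - [[3,0,0],[0,0,0],1]
    - [[3,0,0],[0,0,0],1]
    - [[3,0,0],[0,0,0],1]
    - [[1,0,0],[0,0,0],1]
    - [[0,0,0],[0,0,0],1]

```text
time: 6.45
position: [0.471, 0.1179, 0.0776]
tool_rot: [3.123, -0.338, -0.001]
contact_force: [-2.3, 0.4, 5.6]
grip_width: 0.0003
finger_force: 2.6
```

Emit:
drive_tool:
  commands:
    - [[0,0,-20],[0,0,0],1]
    - [[0,20,-40],[0,0,0],1]
    - [[0,40,-40],[0,0,0],1]
    - [[0,40,-20],[0,0,0],1]
    - [[0,20,0],[0,0,0],1]
    - [[0,0,0],[0,0,0],1]

```text
time: 7.05
position: [0.446, 0.0032, 0.1935]
tool_rot: [3.123, -0.342, 0.001]
contact_force: [-0.8, 0.3, 0.2]
grip_width: 0.0003
finger_force: 0.0
```

```bash
python3 -c "
from station import env,eyes
from h import *
plan(env.state(),-.008,0,.078)
c=eyes.read_camera('wrist');t=eyes.read_camera('top');o=np.load('top.npy',allow_pickle=True).item()
f=lambda im,y,x:cv2.resize(im[y:y+80,x:x+70],(400,457),interpolation=2)
a=project(c,[.4625,.119,.05])[0].astype(int);print(a)
w=cv2.resize(c['img'][max(a[1]-45,0):a[1]+45,max(a[0]-40,0):a[0]+40],(400,457),interpolation=2)
cv2.imwrite('pics/w2.png',np.hstack([w,f(t['img'],155,145)])[:,:,::-1])
print('fan diff',np.abs(t['img'][160:210,345:400].astype(int)-o['img'][160:210,345:400]).max())"
```

```text
shift [ -17.1 -116.6  115.5] box mm [   8.4 -116.7] z 0.1935 yawerr -0.3 down [ 0.001  0.    -1.   ]
t 7.05 F [-0.82  0.29  0.17] w 0.0002791932891868124
[130 192]
fan diff 19
```

View pics/w2.png

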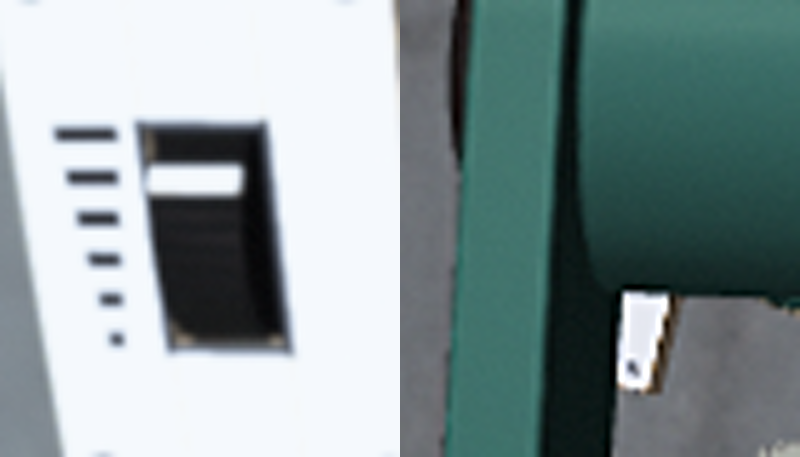

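The index bar is now on the far side, but whether it's at the stop is unclear. The stroke is cheap, so I'll do one more and compare from the same viewpoint.

Emit:
drive_tool:
  commands:
    - [[-5,-20,0],[0,0,0],1]
    - [[-5,-40,20],[0,0,0],1]
    - [[-5,-40,40],[0,0,0],1]
    - [[-2,-17,35],[0,0,0],1]
    - [[0,0,15],[0,0,0],1]
    - [[0,0,5],[0,0,0],1]
    - [[0,0,0],[0,0,0],1]
    - [[0,0,0],[0,0,0],1]

```text
time: 7.95
position: [0.4547, 0.118, 0.0843]
tool_rot: [-3.123, 0.339, -0.002]
contact_force: [-0.3, 0.2, -0.0]
grip_width: -0.0001
finger_force: 0.0
```

Emit:
drive_tool:
  commands:
    - [[3,0,0.5],[0,0,0],1]
    - [[3,0,0],[0,0,0],1]
    - [[3,0,0],[0,0,0],1]
    - [[3,0,0],[0,0,0],1]
    - [[3,0,0],[0,0,0],1]
    - [[1,0,0],[0,0,0],1]
    - [[0,0,0],[0,0,0],1]

```text
time: 8.65
position: [0.4697, 0.1149, 0.0824]
tool_rot: [3.123, -0.338, -0.0]
contact_force: [0.9, -0.6, 0.6]
grip_width: 0.0004
finger_force: 0.0
```

Emit:
drive_tool:
  commands:
    - [[0,0,-20],[0,0,0],1]
    - [[0,20,-40],[0,0,0],1]
    - [[0,40,-40],[0,0,0],1]
    - [[0,40,-20],[0,0,0],1]
    - [[0,20,0],[0,0,0],1]
    - [[0,0,0],[0,0,0],1]

```text
time: 9.25
position: [0.4447, 0.0005, 0.1987]
tool_rot: [3.123, -0.341, 0.003]
contact_force: [-0.6, 0.0, -0.4]
grip_width: 0.0
finger_force: 0.0
```

```bash
python3 -c "
from station import env,eyes
from h import *
plan(env.state(),-.008,0,.078)
c=eyes.read_camera('wrist')
B=np.array([[np.cos(YAW),-np.sin(YAW)],[np.sin(YAW),np.cos(YAW)]])
a=project(c,[.4625,.119,.05])[0].astype(int);y0,x0=a[1]-45,a[0]-40
w=cv2.resize(c['img'][y0:a[1]+45,x0:a[0]+40],(400,457),interpolation=2)
cv2.imwrite('pics/w3.png',w[:,:,::-1])
# predicted index pixel for several angles
for q in(.6,.9,1.02,1.1,1.2):
    P=np.r_[BOX+B@[24e-3*np.sin(q-.6),0],.031+.024*np.cos(q-.6)]
    print(q,((project(c,P)[0]-[x0,y0]+.5)*[5,457/90]).round(0))
for x in(-.021,.021):print('slot end',((project(c,np.r_[BOX+B@[x,0],.045])[0]-[x0,y0]+.5)*[5,457/90]).round(0))
"
```

```text
shift [ -16.4 -119.6  120.6] box mm [   7.6 -119.6] z 0.1987 yawerr -0.28 down [ 0.002  0.    -1.   ]
t 9.25 F [-0.6   0.04 -0.43] w 4.4822215090533165e-05
0.6 [195. 242.]
0.9 [192. 202.]
1.02 [192. 186.]
1.1 [193. 176.]
1.2 [194. 163.]
slot end [231. 329.]
slot end [201. 114.]
```

View pics/w3.png

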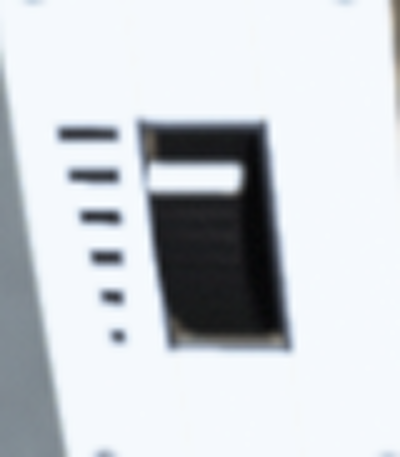

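That stroke ended about 5 mm too high and never touched. Even so, the bar (row 178, about 165 after aligning the slot ends) reads roughly 1.19 rad. I'll confirm with one proper stroke at the correct height.

Emit:
drive_tool:
  commands:
    - [[-5,-20,0],[0,0,0],1]
    - [[-5,-40,20],[0,0,0],1]
    - [[-4,-40,40],[0,0,0],1]
    - [[-2,-18,40],[0,0,0],1]
    - [[0,0,14],[0,0,0],1]
    - [[0,0,6],[0,0,0],1]
    - [[0,0,0],[0,0,0],1]
    - [[0,0,0],[0,0,0],1]

```text
time: 10.1
position: [0.4547, 0.1159, 0.084]
tool_rot: [-3.123, 0.339, -0.003]
contact_force: [-0.0, -0.8, 0.2]
grip_width: -0.0001
finger_force: 0.0
```

Emit:
drive_tool:
  commands:
    - [[0,-4,0],[0,0,0],1]
    - [[0,0,4],[0,0,0],1]
    - [[0,0,2.2],[0,0,0],1]
    - [[0,0,0],[0,0,0],1]
    - [[0,0,0],[0,0,0],1]

```text
time: 10.6
position: [0.4554, 0.1203, 0.0771]
tool_rot: [-3.123, 0.338, -0.002]
contact_force: [1.4, 2.0, 6.5]
grip_width: -0.0002
finger_force: 3.3
```

Emit:
drive_tool:
  commands:
    - [[3,0,0],[0,0,0],1]
    - [[3,0,0],[0,0,0],1]
    - [[3,0,0],[0,0,0],1]
    - [[3,0,0],[0,0,0],1]
    - [[3,0,0],[0,0,0],1]
    - [[1,0,0],[0,0,0],1]
    - [[0,0,0],[0,0,0],1]

```text
time: 11.3
position: [0.4706, 0.1167, 0.0767]
tool_rot: [-3.123, 0.338, 0.0]
contact_force: [-2.6, 0.1, 6.4]
grip_width: -0.0
finger_force: 3.2
```

Emit:
drive_tool:
  commands:
    - [[0,0,-20],[0,0,0],1]
    - [[0,20,-40],[0,0,0],1]
    - [[0,40,-40],[0,0,0],1]
    - [[0,40,-20],[0,0,0],1]
    - [[0,20,0],[0,0,0],1]
    - [[0,0,0],[0,0,0],1]
    - [[0,0,0],[0,0,0],1]

```text
time: 12.0
position: [0.4457, 0.0038, 0.1915]
tool_rot: [-3.123, 0.34, 0.0]
contact_force: [0.8, -1.5, 0.5]
grip_width: -0.0001
finger_force: 0.0
```

```bash
python3 -c "
from station import env,eyes
from h import *
plan(env.state(),-.008,0,.078)
c=eyes.read_camera('wrist')
a=project(c,[.4625,.119,.05])[0].astype(int);y0,x0=a[1]-45,a[0]-40
w=cv2.resize(c['img'][y0:a[1]+45,x0:a[0]+40],(400,457),interpolation=2)
cv2.imwrite('pics/w4.png',w[:,:,::-1])
"
```

```text
shift [ -16.4 -116.   113.6] box mm [   8.  -116.1] z 0.1915 yawerr -0.21 down [-0. -0. -1.]
t 12.0 F [ 0.79 -1.52  0.54] w -0.0001245814447167822
```

View pics/w4.png

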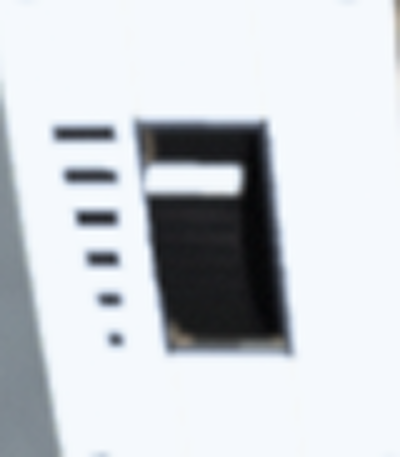

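The bar hasn't moved (row 180) after a full pressed stroke with −2.6 N of drag, so the wheel is at its stop. The tool is clear, so I'm handing in.

```bash
python3 -c "
from station import close_job
print(close_job())"
```

```text
the job is handed in; nothing more can be done
None
```

I rolled the wide wheel to its fully-up stop: a last pressed stroke did not move the index bar, which reads about 1.19 of 1.2 rad. I did not touch the thin wheel, and I handed the job in at about 12 s with the tool clear; the hand-in returned no verdict.

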